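Refit the sealer's timer knob and set it to full

TASK

The timer knob has come off the bag sealer. Push it back onto its D-shaped shaft on the sealer's sloping panel, flat to flat, until it snaps fully home, then turn it clockwise right up to its stop (the longest sealing time) and let go. Leave the flask and the tape roll where they are.

Things in the scene. Friction and masses are not known exactly. Their poses are not given: they have to be found in the camera images.
- knob: Loose black knob, bore down on the riser: disc 64 mm across, 28 high, grip bar across its top; 54 high in all, about 0.1 kg. Origin: centre of underside; z up, x to the bar's pointed end. Bore on the z axis, open below: round, 21 mm wide, 24 deep, mouth flared to 29, with a flat on the pointer side, 6 mm from the axis. Fits one way only (entry forgives 2 mm, 15 degrees).
- knob_grip (a point): Grip point on the knob's bar, 50 mm above the underside, on the axis (fingertips must stay above 28 mm); axes as the knob's. The bar is 64 mm long (x), 16 mm wide (y), from 28 to 54 mm up; sides parallel from x = -26 to +19 mm, then it narrows to the pointer (white line on top), which overhangs the disc by 4 mm; the other end is blunt.
- shaft_seat (a point): Centre of the shaft's steel collar (42 mm wide), where the knob's underside rests when home: 6 mm off the sloping panel, 79 mm above the riser's top. Turns with the shaft: z is the shaft axis, out of the panel, 24 degrees from vertical, leaning to the sealer's front; x is the way the shaft's flat faces. Fitted, the knob's frame coincides with this one.
- shaft_tip (a point): End of the bare steel D shaft, 22 mm along z from the seat; same axes. Shaft 20 mm wide, its flat 5.5 mm from the axis, tapered over the last 5 mm. A spring ball stands 3 mm out of each side (+y, -y), 10.5 mm above the seat, and snaps into a groove in the bore: pushing the knob past them takes about 10 N and ends firmly on the collar.
- timer_shaft (a joint): Turn of the timer shaft, rad: 0 at the short stop (flat and pointer 1 rad to the left of straight up the panel), growing clockwise as seen facing the panel, to 2.0 at the long stop (1 rad to the right). Friction about 0.1 N m; stays where left. The knob has about 0.2 rad of play on the shaft either way, so turn it until firmly at the stop.
- sealer: Grey bag sealer, fixed: a console 150 mm wide (y), 223 deep, 105 high, whose panel slopes 24 degrees up away from its front; to the right (-y) its jaws, 185 mm wide, the handle up to 150 mm high. Origin: on the riser's top below the point where the shaft axis meets the panel; x to its back, y to its left, z up. Console front edge at x = -78 mm, left side at y = +75 mm.
- flask: Dark green drinks flask, 72 mm across, 250 mm tall, standing; leave it. Origin: centre of its foot.
- tape_roll: Roll of tan packing tape lying flat, 116 mm across, 48 mm high; leave it. Origin: centre of its underside.
- riser: Fixed plywood bench riser on steel legs, mailer bags stowed under it; the sealer, knob, flask and tape roll stand on its top, which is flat and 130 mm above the bench, 435 mm deep (x) by 840 mm wide (y). Origin: on the bench, below the middle of its top.

How it is judged:
By the outcome, as a careful person would: the job done as asked, in the order asked, and still so for the second after the job is handed in, with the robot touching nothing.
It also fails if it takes over 43 s, if anything falls off the work surface, if the arm or the gripper's body presses on something with over 40 N, if the wrist force passes 120 N, or if a joint passes its speed limit or range.

ROBOT

A 7-joint arm with a two-finger parallel gripper is mounted at the origin on a cart in front of the work surface, level with it; the furniture and walls round the work are solid. World frame = base frame: x ahead of the robot, y to its left, z up, the work surface at z = 0. Lengths are in mm, angles in rad, forces in N, time in s.
With the tool pointing down it reaches from about 425 to 1025 mm from the base axis. Payload 9.4 kg.
Tool frame: the origin (TCP) lies at the very end of the fingers, on their centre line; the grasp point (between the pads) lies 19 mm behind it; z points along the fingers, y is the line along which they close (so a half turn about z gives the same grasp; the last joint's range is limited). The gripper opens to 93 mm and grips with 3 to 60 N. Pads are 15 mm wide; open, the fingers measure 128 mm over their backs; the gripper's body (75 mm by 188 mm) begins 65 mm behind the grasp point.
Start: joints at [-1.362, 0.599, -0.003, 1.599, 0.002, 0.943, -0.08], TCP at [204.4, 695.589, 218.618] pointing down, gripper open.
Joint ranges: [-2.57, 2.57], [-0.35, 1.97], [-1.29, 1.29], [0.11, 2.56], [-1.05, 4.19], [0.11, 1.86], [-2.63, 2.63]. Speed limits (rad/s): [2.22, 2.22, 3.01, 3.01, 3.14, 3.14, 3.14].

INTERFACE

Orientations are given as a rotation vector (axis times angle).
In Python, from bench import env, jaws, ik, imaging, job, spot_in gives the robot as it stands. Calls block until the motion is done:
- env.reach(position, orientation): joint-space move of the TCP to a pose.
- env.move_linear(position, max_speed=150, frame=None, stop_force=None): straight line of the TCP; frame=None keeps the orientation; max_speed is the mean speed in mm/s. With stop_force (N) it stops when the force on the tool has changed by that much, and returns True; else False.
- env.set_joints(angles): joint-space move.
- jaws.move_gripper(opening, strength=None): finger opening in mm; strength is the grip in N (None keeps the last); returns when the fingers have stopped.
- env.wait(seconds).
- ik(position, orientation): joint angles nearest the present ones, or None.
- env.state(): the state.
- imaging.camera(name): name is "side" or "top"; returns the picture (400x640x3 uint8, red, green, blue); there is no depth.
- imaging.camera_info(name): a dict with "fx", "fy", "cx", "cy" (pixels), "T" (4x4, takes a point from camera to world coordinates). Camera axes: x right, y up, looking along -z (the intrinsics and any distortion apply to the point x, -y, -z); pixel columns grow to the right and rows downward; lengths in mm; the calibration is good to about 2 mm. A picture is of the moment at which its call begins. camera_info takes no time and is no camera call.
A pose or a line that the arm cannot do raises env.IKError and nothing moves.
- job.close_job(): hands the job in; it is judged then, once.
Trained networks look in the newest picture that a camera, given by its name, has taken for a name from the list of things; names that differ only in an ending like _2 or _b are one class to them, and where a whole thing is asked for, a point or a joint stands for the part that bears it (a point fixed in the world has none). Each returns a list of dicts, best first, with "confidence" (0 to 1); they miss things now and then, are a little off and sometimes report something else, mostly with a low value. They report only what shows in the picture. A call takes as long as a camera call.
- spot_in(camera, name): "at" ([column, row] in pixels, amid what is visible of it).
The state is a dict: "clock": time; "joints": joint angles; "joint_velocities": joint speeds; "joint_efforts": joint torques, N m; "tool_pos": TCP position; "tcp_rot": TCP orientation; "ft_force": force on the tool from outside, world axes, zero at the start; "wrist_torque": the same for the moment, N m; "finger_gap": finger opening in mm; "gripper_force": force on a finger pad.
Only numpy, scipy, OpenCV 4.12 (cv2) and the standard library are available. Lean on these libraries where they do the work, as an engineer would, in place of code of your own. Each camera call takes 0.05 s, during which the arm holds its last target. There are 200 camera calls.

## Working session

There is one attempt and no reset: what is moved stays moved. The work goes in short steps, each a Python script; the robot and the scene stay as the last script left them, time stands still between calls to the robot, and variables do not carry over. Pictures are saved under pics/ and viewed, at most 10 in all, crops included, and the job is handed in when it is done.

```bash
ls; mkdir -p pics
cat > h.py <<'E'
import numpy as np, cv2
from scipy.spatial.transform import Rotation as R
from bench import env, jaws, ik, imaging, job, spot_in
def snap(c,fn=None):
    im=imaging.camera(c)
    if fn: cv2.imwrite('pics/'+fn,im[:,:,::-1])
    return im
def ray(c,px):
    i=imaging.camera_info(c);T=np.array(i['T'])
    d=np.array([(px[0]-i['cx'])/i['fx'],-(px[1]-i['cy'])/i['fy'],-1.])
    return T[:3,3],T[:3,:3]@d
def atz(c,px,z):
    o,d=ray(c,px);return o+d*(z-o[2])/d[2]
def proj(c,P):
    i=imaging.camera_info(c);T=np.array(i['T']);p=(np.atleast_2d(P)-T[:3,3])@T[:3,:3]
    return np.c_[i['cx']+i['fx']*p[:,0]/-p[:,2],i['cy']-i['fy']*p[:,1]/-p[:,2]]
def tri(a,pa,b,pb):
    o1,d1=ray(a,pa);o2,d2=ray(b,pb)
    s=np.linalg.lstsq(np.c_[d1,-d2],o2-o1,rcond=None)[0]
    p,q=o1+d1*s[0],o2+d2*s[1];return (p+q)/2,np.linalg.norm(p-q)
E
python3 - <<'E'
from h import *
for c in('side','top'):
    print(c,imaging.camera_info(c)); snap(c,c+'0.png')
    for n in('knob','knob_grip','shaft_seat','shaft_tip','sealer','flask','tape_roll'):
        print(n,[(np.round(r['at']),round(r['confidence'],2)) for r in spot_in(c,n)][:2])
s=env.state();print(s['clock'],s['tool_pos'],s['tcp_rot'])
E
```

```text
pics
side {'fx': 373.2942678800652, 'fy': 373.2942678800652, 'cx': 320.5123306500598, 'cy': 196.7109060604792, 'T': array([[ 1.80313892e-01,  7.94926419e-01, -5.79291713e-01,
         9.08163216e+01],
       [-9.83587435e-01,  1.49632286e-01, -1.00826267e-01,
         5.88382784e+01],
       [ 6.53127955e-03,  5.87964427e-01,  8.08860417e-01,
         8.45880629e+02],
       [ 0.00000000e+00,  0.00000000e+00,  0.00000000e+00,
         1.00000000e+00]])}
knob [(array([294., 214.]), 0.73)]
knob_grip [(array([291., 210.]), 0.78), (array([446., 197.]), 0.7)]
shaft_seat [(array([447., 199.]), 0.84)]
shaft_tip [(array([446., 196.]), 0.6)]
sealer [(array([492., 220.]), 0.88)]
flask [(array([245., 132.]), 0.69), (array([443., 196.]), 0.57)]
tape_roll [(array([302., 154.]), 0.78), (array([244., 133.]), 0.69)]
top {'fx': 362.11816110979294, 'fy': 362.11816110979294, 'cx': 321.06671020133706, 'cy': 201.13434854635315, 'T': array([[-2.59616622e-02,  9.92838497e-01, -1.16609227e-01,
         4.94236129e+02],
       [-9.99620523e-01, -2.47087846e-02,  1.21772331e-02,
         1.30549035e+02],
       [ 9.20875350e-03,  1.16881118e-01,  9.93103219e-01,
         9.85786720e+02],
       [ 0.00000000e+00,  0.00000000e+00,  0.00000000e+00,
         1.00000000e+00]])}
knob [(array([289., 227.]), 0.93)]
knob_grip [(array([285., 229.]), 0.61)]
shaft_seat [(array([434., 196.]), 0.52)]
shaft_tip [(array([430., 197.]), 0.58)]
sealer [(array([471., 204.]), 0.77)]
flask [(array([220., 166.]), 0.77), (array([278., 145.]), 0.7)]
tape_roll [(array([278., 145.]), 0.59)]
0.8 [204.40367857 695.58346847 218.64286402] [4.47360094e-01 3.10953443e+00 3.55428547e-05]
```

View pics/side0.png

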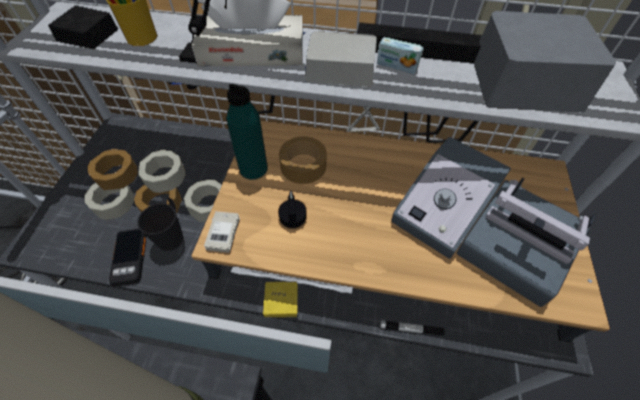

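View pics/top0.png

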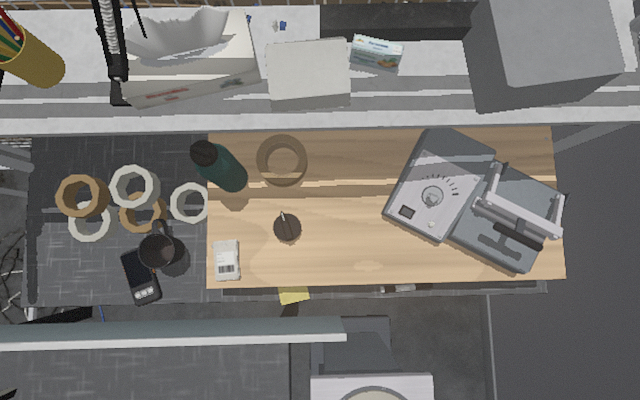

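Both views show the knob (side 292,214; top 288,227, pointer up the picture) and the bare shaft on the panel (side 446,198; top 432,197). The sealer is turned, and a shelf hangs above and behind it. I'll enlarge the details.

Run:
```python
from h import *
S=cv2.imread('pics/side0.png');T=cv2.imread('pics/top0.png')
def crop(im,u,v,w,h,k): return cv2.resize(im[v-h//2:v+h//2,u-w//2:u+w//2],None,fx=k,fy=k,interpolation=cv2.INTER_CUBIC)
a=np.hstack([crop(T,288,225,50,50,6),crop(T,432,195,82,50,6)])
b=np.hstack([crop(S,292,211,50,50,6),crop(S,446,198,82,50,6)])
cv2.imwrite('pics/m.png',np.vstack([a,b]))
cv2.imwrite('pics/seal.png',np.hstack([crop(T,474,200,200,160,3)]))
for a,b in(((288,227),(292,213)),((432,196),(446,198))): print(tri('top',a,'side',b))
# shelf height: front bottom-left/right edge corners
for a,b in(((352,37),(381,40)),((403,46),(423,45))): print(tri('top',a,'side',b))
```

```text
(array([534.15029695, 199.17524706, 148.78080835]), np.float64(2.2280122780948637))
(array([ 590.5258178 , -120.59057312,  211.14251904]), np.float64(2.621840833976045))
(array([849.74866393,  62.15422654, 394.06527388]), np.float64(0.24360681057059647))
(array([823.60555841, -23.49554904, 408.13455361]), np.float64(2.365565560190273))
```

View pics/m.png

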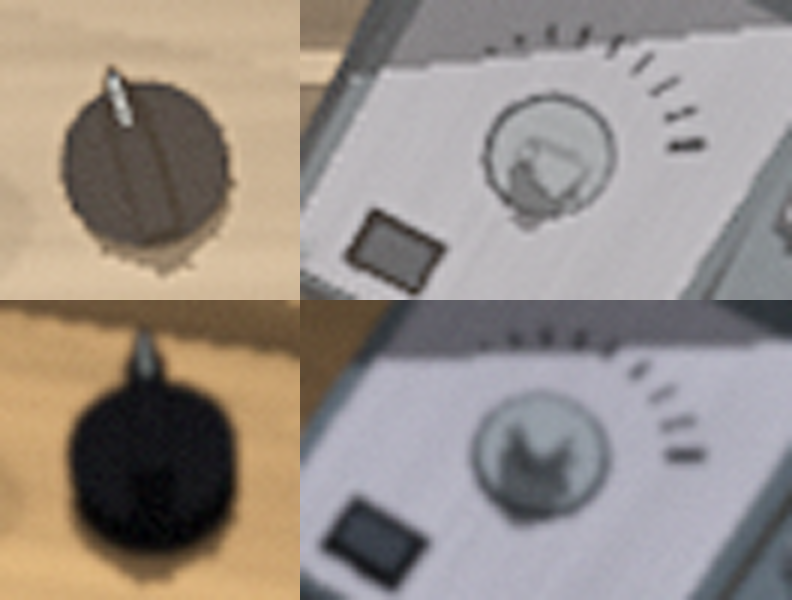

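View pics/seal.png

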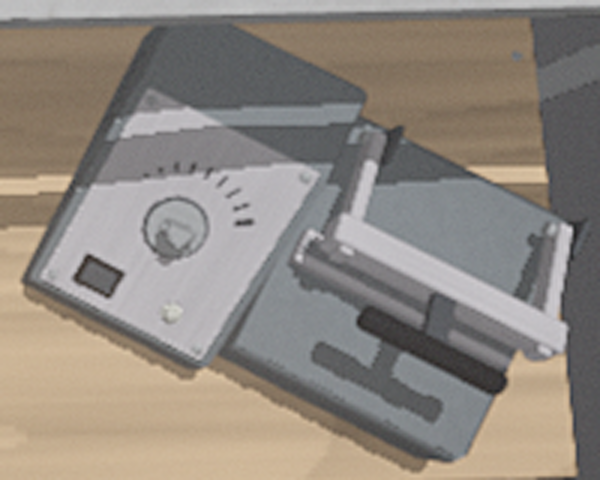

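```bash
cat > m.py <<'E'
from h import *
kc,e=tri('top',(286.9,227.1),'side',(292,212.5)); print('disc',kc,e)
p,e=tri('top',(280.9,211.6),'side',(290.8,191.0)); print('ptr',p,e)
k1=atz('top',(286.9,227.1),156); p1=atz('top',(280.9,211.6),182)
print(k1,p1,p1-k1,np.hypot(*(p1-k1)[:2]),np.degrees(np.arctan2(*(p1-k1)[1::-1])))
sc,e=tri('top',(432.3,195.4),'side',(444.6,198.4)); print('seat',sc,e,'expect z 209')
a=np.radians(24)
def Rs(yaw,th): # seat frame; th: timer angle, clockwise; x up panel at th=1
    return R.from_euler('z',yaw,degrees=True)*R.from_euler('y',-24,degrees=True)*R.from_euler('z',1-th)
E
python3 - <<'E'
from m import *
yaw=-27
def crop(im,u0,v0,w,h,k,g=1):
    c=im[v0:v0+h,u0:u0+w].astype(float); c=(c-c.min())/(c.max()-c.min())*255
    return cv2.resize(c.astype(np.uint8),None,fx=k,fy=k,interpolation=cv2.INTER_NEAREST)
sc[2]=209
rows=[]
t=np.linspace(0,2*np.pi,60)
for c in('top','side'):
    im=cv2.imread(f'pics/{c}0.png')
    R0=Rs(yaw,1)
    off=[]
    o=proj(c,sc)[0]; meas={'top':(432.3,195.4),'side':(444.6,198.4)}[c]; d=np.array(meas)-o; print(c,'offset',d)
    u0,v0=int(o[0])-15,int(o[1])-15;k=12
    A=crop(im,u0,v0,32,24+4,k); B=A.copy()
    def poly(P,col): cv2.polylines(B,[np.int32((proj(c,P)+d-[u0,v0]+.5)*k)],False,col,1)
    for r,z,col in((21,0,(0,0,255)),(10,0,(0,255,0)),(10,17,(0,255,255)),(8.5,22,(255,0,0))):
        poly(sc+R0.apply(np.c_[r*np.cos(t),r*np.sin(t),0*t+z]),col)
    # radial marks at joint 0,1,2
    for th in(0,.5,1,1.5,2): poly(sc+Rs(yaw,th).apply([[19,0,0],[24,0,0]]),(255,0,255))
    rows.append(np.hstack([A,B]))
cv2.imwrite('pics/sh.png',np.vstack(rows)[:,:,:][:600*2])
im=np.vstack(rows);print(im.shape)
im=cv2.resize(im,None,fx=.89,fy=.89,interpolation=cv2.INTER_AREA);cv2.imwrite('pics/sh.png',im)
# sealer outline overlay
im=cv2.imread('pics/top0.png');k=4;u0,v0=375,120
B=cv2.resize(im[v0:v0+140,u0:u0+200],None,fx=k,fy=k,interpolation=cv2.INTER_CUBIC)
for yaw,col in((-25,(0,0,255)),(-28,(0,255,0))):
    R0=R.from_euler('z',yaw,degrees=True); og=sc-R0.apply([-2.44,0,79])
    P=np.array([[-78,75,38.8],[-78,-75,38.8],[70.7,-75,105],[145,-75,105],[145,75,105],[70.7,75,105],[-78,75,38.8]])
    q=proj('top',og+R0.apply(P))
    cv2.polylines(B,[np.int32((q-[u0,v0]+.5)*k)],False,col,1)
cv2.imwrite('pics/ov.png',B)
E
```

```text
disc [534.14830767 200.34892897 150.52753544] 0.25027511404566505
ptr [567.30174123 209.51721847 184.87164201] 1.7362825071393608
[533.86259662 200.01388414 156.        ] [567.39841733 210.65863291 182.        ] [33.53582071 10.64474877 26.        ] 35.18468341546944 17.610182145566128
seat [ 592.05985536 -120.48318589  207.84740445] 1.0096864272173658 expect z 209
top offset [0.07463676 0.04105027]
side offset [-0.40161368  0.34099312]
(672, 768, 3)
```

View pics/sh.png

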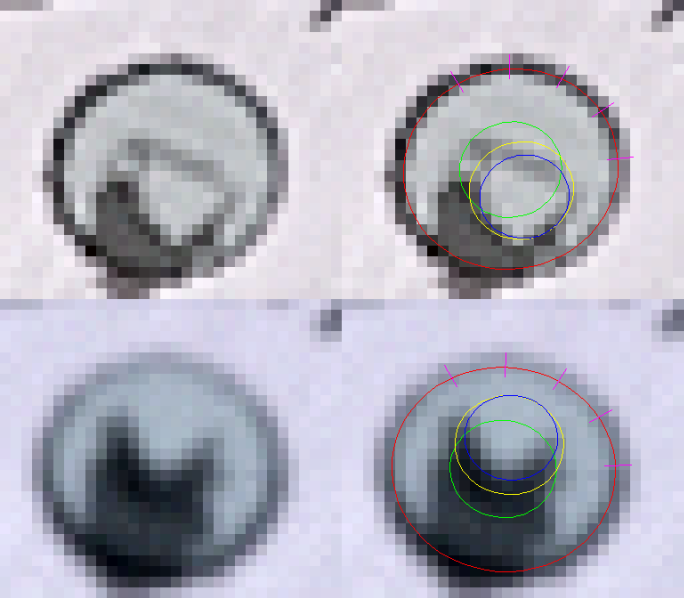

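View pics/ov.png

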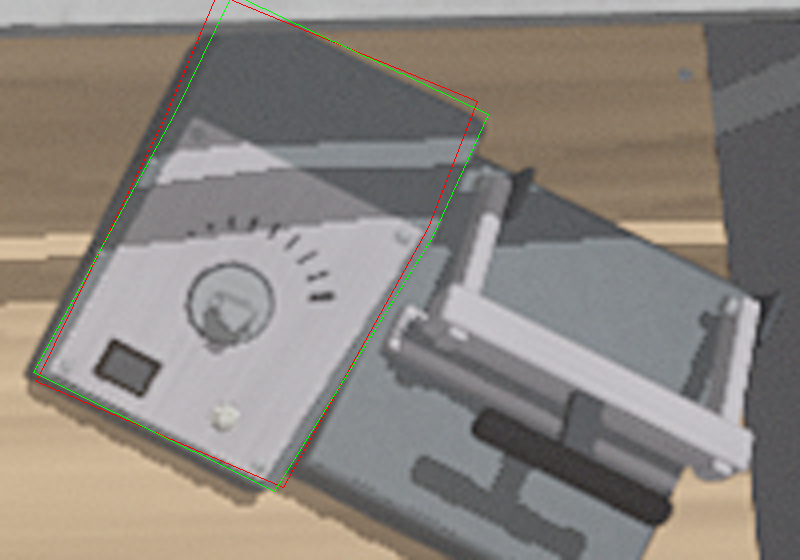

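The flat in the top view is the short straight line at about (170,155) in the enlargement, facing nearly up the panel. The outline overlay gives a sealer yaw of about −28°. Next I check pixel values, flask clearance and IK.

```bash
cat >> m.py <<'E'
YAW=-28
seat=np.array([592,-120.5,208.5])
F=R.from_euler('x',np.pi)
def tool(Rk,flip): return Rk*F*R.from_euler('z',np.pi*flip)
E
python3 - <<'E'
from m import *
g=cv2.cvtColor(cv2.imread('pics/top0.png'),cv2.COLOR_BGR2GRAY)
u0,v0=426,190;print(proj('top',seat+Rs(YAW,1).apply([[0,0,17],[0,0,22]]))-[u0,v0]);print(g[v0:v0+15,u0:u0+17])
print('flask top',atz('top',(203,152),380),'seat z ax',Rs(YAW,1).apply([0,0,1]))
for fl in(0,1):
    print(fl,'start yaw',R.from_rotvec(env.state()['tcp_rot']).as_matrix()[:,0].round(2))
    for n,P,Rk in (('gr',[534,200,161],R.from_euler('z',15,degrees=True)),('hi',[534,200,300],R.from_euler('z',15,degrees=True)),('mid',[330,430,430],R.from_euler('z',30,degrees=True)),
      *[('s%.1f'%th,seat+Rs(YAW,1).apply([0,0,h]),Rs(YAW,th)) for th,h in((.8,75),(.8,31),(1.5,31),(2.2,31),(2.4,31),(2.4,90))]):
        q=ik(P,tool(Rk,fl).as_rotvec()); print(n,None if q is None else np.round(q,2))
E
```

```text
disc [534.14830767 200.34892897 150.52753544] 0.25027511404566505
ptr [567.30174123 209.51721847 184.87164201] 1.7362825071393608
[533.86259662 200.01388414 156.        ] [567.39841733 210.65863291 182.        ] [33.53582071 10.64474877 26.        ] 35.18468341546944 17.610182145566128
seat [ 592.05985536 -120.48318589  207.84740445] 1.0096864272173658 expect z 209
[[7.11164141 7.33066536]
 [7.39844468 7.90901077]]
[[174 173 172 173 168 168 168 166 167 169 170 171 174 175 144 106 159]
 [170 168 170 173 170 171 169 168 167 168 168 167 168 174 167 123 134]
 [169 167 167 162 162 168 170 173 171 169 166 167 166 170 172 149 109]
 [171 166 154 135 139 148 155 166 168 174 169 168 169 167 170 159 121]
 [168 159 154 142 133 151 145 147 155 163 164 169 171 171 171 163 133]
 [162 148 167 160 145 164 159 149 144 143 147 157 172 171 171 173 140]
 [159 139 139 144 159 175 173 165 158 151 148 154 166 170 170 175 144]
 [144 107 100 125 162 172 169 172 172 170 163 155 158 162 169 167 139]
 [111 117 103 115 151 168 168 169 172 170 174 166 146 156 171 157 126]
 [116 120 117 120 148 164 175 170 170 171 
[... 719 characters left out ...]
 0.43  0.93  2.23 -0.73  0.31 -1.06]
s1.5 [-0.77  0.51  1.12  2.23 -1.    0.41 -1.48]
s2.2 [-0.05  0.3   0.05  2.2   0.6   0.32  2.47]
s2.4 [-0.08  0.3   0.08  2.2   0.58  0.31  2.3 ]
s2.4 [-0.19  0.2   0.18  2.18  0.41  0.43  2.46]
1 start yaw [-0.96  0.28 -0.  ]
gr [-0.39  0.49 -0.1   2.01  0.08  0.65  1.29]
hi [-0.45  0.33 -0.02  1.86  0.01  0.95  1.37]
mid [-0.88  0.2  -0.18  1.72  0.04  1.23  1.03]
s0.8 [-0.36  0.23  0.4   2.2   0.27  0.37  1.06]
s0.8 [-0.27  0.31  0.34  2.21  0.31  0.27  1.03]
s1.5 [-0.45  0.34  0.58  2.22 -0.07  0.25  0.71]
s2.2 [-0.51  0.36  0.66  2.22 -0.22  0.25  0.17]
s2.4 [-0.53  0.36  0.69  2.22 -0.28  0.25  0.02]
s2.4 [-0.67  0.25  0.79  2.2  -0.02  0.38 -0.23]
```

Run:
```python
from m import *
R1=Rs(YAW,1);n=R1.apply([0,0,1]);L=[]
for px in((429.5,193.6),(436.5,195.9)):
    o,d=ray('top',px);c=seat+n*20;L.append(R1.inv().apply(o+d*(np.dot(c-o,n)/np.dot(d,n))-seat))
L=np.array(L);d=L[0]-L[1];print(L,'th=',1+np.arctan2(-d[0],d[1])*-1 )
o=lambda a:tool(R.from_euler('z',a,degrees=True),1).as_rotvec()
env.reach([330,430,430],o(25)); env.reach([534,200,260],o(15))
print(env.move_linear([534,200.2,161],max_speed=120,stop_force=8))
jaws.move_gripper(0,15)
s=env.state();print(s['clock'],s['tool_pos'],s['finger_gap'],s['gripper_force'],s['ft_force'])
jaws.move_gripper(0,50)
env.move_linear([534,200.2,260],max_speed=150)
s=env.state();print(s['clock'],s['tool_pos'],s['finger_gap'],s['gripper_force'],s['ft_force'])
a=snap('top');b=snap('side')
def crop(im,u,v,w,h,k): return cv2.resize(im[v-h//2:v+h//2,u-w//2:u+w//2,::-1],None,fx=k,fy=k,interpolation=cv2.INTER_CUBIC)
cs=[]
for c,im in(('top',a),('side',b)):
    q=proj(c,[534,200.2,260-31+28])[0].astype(int);print(c,q);cs.append(crop(im,q[0],q[1],80,100,5))
cv2.imwrite('pics/g.png',np.hstack(cs))
```

```text
disc [534.14830767 200.34892897 150.52753544] 0.25027511404566505
ptr [567.30174123 209.51721847 184.87164201] 1.7362825071393608
[533.86259662 200.01388414 156.        ] [567.39841733 210.65863291 182.        ] [33.53582071 10.64474877 26.        ] 35.18468341546944 17.610182145566128
seat [ 592.05985536 -120.48318589  207.84740445] 1.0096864272173658 expect z 209
[[ 4.25291918 11.18449604 20.        ]
 [ 6.38021164 -3.92946738 20.        ]] th= 0.8601684144975281
False
5.6333 [533.9758266  200.20028154 160.96489271] 16.03652613367037 14.95621383190155 [-0.30028165  1.19644936 -0.91796157]
6.6583 [533.49129176 199.99821997 259.31826188] 15.339635190341006 49.953821897506714 [ 0.12776862 -0.62816771 -1.59240906]
top [282 224]
side [289 183]
```

View pics/g.png

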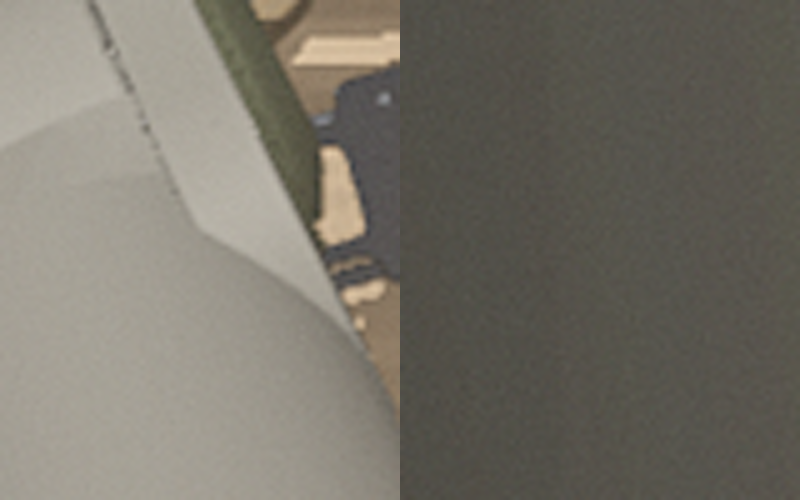

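The arm hides the knob in both cameras. The gripper reads a 15.3 mm gap at 50 N, and the lifted weight shows in the wrist force, so the knob is held.

```bash
sed -i 's/print(/(lambda *a:0)(/' m.py
cat >> m.py <<'E'
N=Rs(YAW,1).apply([0,0,1])
def at(h,dx=0,dy=0): return seat+Rs(YAW,1).apply([dx,dy,h])
def rv(th): return tool(Rs(YAW,th),1).as_rotvec()
def rep(m=''):
    s=env.state();l=Rs(YAW,1).inv().apply(s['tool_pos']-seat);f=Rs(YAW,1).inv().apply(s['ft_force']);t=Rs(YAW,1).inv().apply(s['wrist_torque'])
    x=(R.from_rotvec(s['tcp_rot'])*R.from_euler('z',-np.pi)*F.inv()); x=Rs(YAW,1).inv()*x
    print(m,'t%.2f'%s['clock'],'pos',l.round(1),'th %.2f'%(1-x.as_euler('ZYX')[0]),'f',f.round(1),'tq',t.round(2),'gap %.1f gf %.0f'%(s['finger_gap'],s['gripper_force']),flush=True)
E
python3 - <<'E'
from m import *
env.reach(at(95),rv(.9)); rep('above')
env.move_linear(at(58),max_speed=80); rep('near')
print(env.move_linear(at(43),max_speed=25,stop_force=8)); rep('entry')
E
```

```text
above t7.92 pos [-0.1  1.5 94.9] th 0.90 f [-1.6  0.2 -1.7] tq [ 0.03  0.54 -0.01] gap 15.6 gf 50
near t8.53 pos [-0.1  0.1 57.8] th 0.90 f [ 0.6 -0.4 -1.6] tq [ 0.02  0.53 -0.01] gap 15.9 gf 50
False
entry t9.28 pos [-0.7  0.2 42.8] th 0.90 f [-4.8  2.6 -3.7] tq [ 0.77  1.53 -0.03] gap 15.7 gf 50
```

Entry went in without being blocked, so I shift slightly with the side force and push home.

Run:
```python
from m import *
print(env.move_linear(at(27,-1,.5),max_speed=30,stop_force=40)); rep('push')
```

```text
True
push t9.73 pos [-0.6  0.6 31.1] th 0.90 f [-0.2 -0.2  8.5] tq [-0.31  0.34  0.06] gap 15.8 gf 50
```

Run:
```python
from m import *
print(env.move_linear(at(25,-.8,.5),max_speed=15,stop_force=45)); rep('push2')
env.wait(.2); rep()
# turn
for th in np.arange(1.05,2.6,.15):
    env.move_linear(at(30.5,-.8,.5),max_speed=60,frame=rv(th)) if 0 else env.reach(at(30.7,-.8,.5),rv(th))
    rep('turn')
    s=env.state()
    if abs(s['wrist_torque']@N)>.9: break
```

```text
True
push2 t9.98 pos [-0.4  0.6 31. ] th 0.90 f [-1.  -0.1 12.2] tq [-0.27  0.56  0.08] gap 15.4 gf 50
 t10.18 pos [-0.5  0.6 31. ] th 0.90 f [-2.5 -1.4 13.1] tq [-0.32  0.51  0.11] gap 15.7 gf 50
turn t10.43 pos [-0.5  0.6 31.1] th 1.05 f [-3.8  1.3  7. ] tq [ 0.24  1.33 -0.07] gap 15.9 gf 50
turn t10.68 pos [-0.3  0.9 31.1] th 1.20 f [-3.2  2.4  6.2] tq [ 0.43  1.26 -0.05] gap 15.9 gf 50
turn t10.93 pos [-0.3  1.  31.1] th 1.35 f [-2.6  2.1  5.7] tq [0.53 1.27 0.01] gap 15.8 gf 50
turn t11.18 pos [-0.3  1.1 31.1] th 1.50 f [-4.   2.7  6.3] tq [ 0.64  1.26 -0.07] gap 15.0 gf 50
turn t11.43 pos [-0.2  1.2 31.2] th 1.65 f [-3.4  3.6  7. ] tq [ 0.67  1.25 -0.02] gap 15.5 gf 50
turn t11.68 pos [-0.2  1.3 31.2] th 1.80 f [-3.3  4.2  7.4] tq [ 0.82  1.27 -0.07] gap 15.7 gf 50
turn t11.93 pos [-0.1  1.4 31.2] th 1.95 f [-3.5  3.2  7.3] tq [ 0.85  1.19 -0.03] gap 16.0 gf 50
turn t12.18 pos [ 0.   1.5 31.2] th 2.10 f [-3.2  3.8  6.5] tq [ 0.88  1.15 -0.01] gap 15.4 gf 50
turn t12.43 pos [ 0.2  1.6 31.2] th 2.25 f [-2.7  3.7  7.3] tq [ 0.91  1.02 -0.04] gap 15.5 gf 50
turn t12.68 pos [ 0.7  1.4 31.2] th 2.40 f [-0.9  3.6  6.7] tq [0.73 0.7  0.08] gap 15.8 gf 50
turn t12.93 pos [ 0.6  1.1 31.2] th 2.55 f [0.3 3.  7.6] tq [0.46 0.73 0.5 ] gap 15.9 gf 50
```

Run:
```python
from m import *
for th in (2.62,2.69,2.76):
    env.reach(at(30.7,-.3,.3),rv(th)); env.wait(.1); rep('turn')
    if abs(env.state()['wrist_torque']@N)>1.1: break
```

```text
turn t13.28 pos [ 0.6  1.  31.2] th 2.62 f [-2.2  3.8  7.7] tq [0.5  0.92 0.84] gap 15.6 gf 51
turn t13.63 pos [ 0.7  0.9 31.1] th 2.69 f [-1.5  2.1  7. ] tq [0.45 0.91 0.96] gap 15.6 gf 51
turn t13.98 pos [ 0.6  0.5 31.1] th 2.76 f [-0.7  1.6  7.6] tq [0.11 0.85 1.06] gap 16.1 gf 52
```

About 1 N·m of resistance: firmly at the stop. Let go, back off and check.

Run:
```python
from m import *
jaws.move_gripper(50); rep('open')
env.move_linear(at(130,0,0),max_speed=120); rep('off')
env.reach([430,250,420],tool(R.from_euler('z',15,degrees=True),1).as_rotvec()); rep('away')
cs=[]
for c in('top','side'):
    im=snap(c)[:,:,::-1]; q=proj(c,seat)[0].astype(int)
    cs.append(cv2.resize(im[q[1]-40:q[1]+40,q[0]-33:q[0]+33],None,fx=6,fy=6,interpolation=cv2.INTER_CUBIC))
    tip=seat+Rs(YAW,2).apply([[36,0,50],[0,0,54],[0,0,28]]);print(c,(proj(c,tip)-q+[33,40])*6)
cv2.imwrite('pics/end.png',np.hstack(cs))
```

```text
open t14.72 pos [-0.3  0.3 30.7] th 2.76 f [-0.9 -0.6  0.5] tq [-0.12  0.48  0.06] gap 49.8 gf 0
off t15.70 pos [ -0.3   0.2 129.8] th 2.76 f [-0.5  0.3  0.4] tq [-0.11  0.46  0.04] gap 50.2 gf 0
away t17.08 pos [-203.   250.3  321. ] th 0.21 f [ 0.1  0.1 -0.2] tq [ 0.07  0.   -0.08] gap 50.0 gf 0
top [[327.5024109  268.07223771]
 [217.93140034 280.72621824]
 [208.48409801 261.67551454]]
side [[329.03346845 197.42620298]
 [213.93682163 196.00081759]
 [208.82387162 218.56940778]]
```

View pics/end.png

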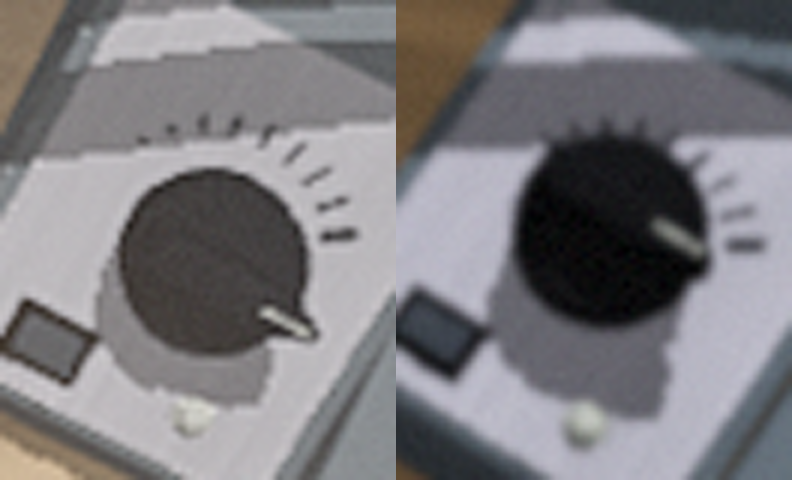

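Run:
```python
from m import *
from scipy.optimize import least_squares
pts={}
off={c:proj(c,seat)[0].astype(int)-[33,40] for c in('top','side')}
# tip, white-line inner end, disc centre (crop px)
obs={'top':[(317,336),(263,312),(214,262)],'side':[(313,265),(257,222),(216,235)]}
for c in obs: obs[c]=(np.array(obs[c])-2.5)/6+off[c]
t,e=tri('top',obs['top'][0],'side',obs['side'][0]);i,e2=tri('top',obs['top'][1],'side',obs['side'][1])
R1=Rs(YAW,1)
for n,P,er in(('tip',t,e),('in',i,e2)): 
    l=R1.inv().apply(P-seat);print(n,l.round(1),er,'th',1-np.arctan2(l[1],l[0]))
for c in obs:
    for h in(50,54):
        q=[]
        for k in(0,1):
            o,d=ray(c,obs[c][k]);p=seat+N*h;q.append(R1.inv().apply(o+d*(np.dot(p-o,N)/np.dot(d,N))-seat))
        print(c,h,np.round(q,1),'th',1-np.arctan2(*(q[0]-q[1])[1::-1]))
    o,d=ray(c,obs[c][2]);p=seat+N*26;print('disc at h26',R1.inv().apply(o+d*(np.dot(p-o,N)/np.dot(d,N))-seat).round(1))
print(env.state()['clock'])
```

```text
tip [ -2.6 -37.1  51.1] 1.3310977296585351 th 2.6403160571304998
in [ -1.7 -15.6  59.2] 0.6848186606933864 th 2.6789151307830936
top 50 [[ -2.4 -38.   50. ]
 [ -3.1 -18.3  50. ]] th 2.5332091875010976
top 54 [[ -1.7 -36.8  54. ]
 [ -2.4 -17.2  54. ]] th 2.533209187501101
disc at h26 [ 0.8 -1.  26. ]
side 50 [[ -2.7 -36.5  50. ]
 [  0.9 -14.5  50. ]] th 2.7301783830181803
side 54 [[ -3.9 -36.8  54. ]
 [ -0.3 -14.8  54. ]] th 2.7301783830181847
disc at h26 [-2.9 -3.6 26. ]
17.1833
```

The knob is on and its pointer has passed the long mark, at about 2.63 where 2.0–2.2 was expected. I'll regrip, turn back, and find the stop again gently to see whether it was forced.

Run:
```python
from m import *
env.reach(at(100),rv(2.65)); env.move_linear(at(33,0,.3),max_speed=120); rep('pre')
jaws.move_gripper(0,30); rep('grip')
ths=list(np.arange(2.5,1.35,-.15))
for th in ths: env.reach(at(33,0,.3),rv(th)); rep('ccw')
```

```text
pre t19.68 pos [ 0.1  0.4 33.2] th 2.65 f [ 0.4  0.5 -0.2] tq [-0.06  0.51  0.06] gap 50.2 gf 0
grip t20.32 pos [ 0.5  0.3 33.2] th 2.65 f [ 1.2 -1.3  3.8] tq [-0.25  0.19  0.25] gap 16.0 gf 30
ccw t20.57 pos [ 0.5  0.3 33.2] th 2.50 f [ 2.2 -1.   4.6] tq [-0.26 -0.01  0.15] gap 15.7 gf 30
ccw t20.82 pos [ 0.7  0.3 33.2] th 2.36 f [ 3.4 -0.5  5.6] tq [-0.34 -0.24  0.18] gap 15.9 gf 30
ccw t21.07 pos [ 0.7  0.4 33.2] th 2.21 f [ 4.4 -0.4  5.3] tq [-0.38 -0.43  0.07] gap 15.6 gf 30
ccw t21.32 pos [ 0.8  0.5 33.2] th 2.06 f [ 4.6 -2.   4.8] tq [-0.31 -0.55  0.12] gap 15.7 gf 30
ccw t21.57 pos [ 0.9  0.5 33.2] th 1.91 f [ 4.5 -0.4  4.9] tq [-0.27 -0.74  0.15] gap 16.0 gf 30
ccw t21.82 pos [ 0.9  0.6 33.2] th 1.76 f [ 5.4 -1.3  5.1] tq [-0.16 -0.76  0.13] gap 15.8 gf 30
ccw t22.07 pos [ 1.   0.7 33.2] th 1.61 f [ 5.1 -0.   5.3] tq [-0.11 -0.94  0.1 ] gap 15.5 gf 30
ccw t22.32 pos [ 1.   0.8 33.2] th 1.46 f [4.7 0.  5.1] tq [-0.06 -0.95  0.08] gap 15.8 gf 30
```

Run:
```python
from m import *
for th in (1.7,1.9,2.0,2.1,2.2,2.3,2.4,2.5): 
    env.reach(at(33,-.5,.3),rv(th)); rep('cw')
    if env.state()['wrist_torque']@N>.45: break
```

```text
cw t22.64 pos [ 0.9  0.6 33.2] th 1.72 f [ 7.6 -1.   4. ] tq [-0.29 -1.35 -0.11] gap 15.8 gf 30
cw t22.92 pos [ 0.8  0.5 33.2] th 1.92 f [ 6.8 -1.4  4.5] tq [-0.47 -1.2  -0.09] gap 16.2 gf 30
cw t23.17 pos [ 0.7  0.5 33.2] th 2.02 f [ 6.9 -1.1  3.7] tq [-0.41 -1.14 -0.11] gap 15.7 gf 30
cw t23.42 pos [ 0.7  0.5 33.2] th 2.12 f [ 6.  -1.7  4. ] tq [-0.44 -1.12 -0.09] gap 16.1 gf 30
cw t23.67 pos [ 0.6  0.4 33.2] th 2.22 f [ 6.9 -0.6  5.7] tq [-0.47 -1.06 -0.01] gap 15.9 gf 30
cw t23.92 pos [ 0.5  0.4 33.2] th 2.32 f [ 6.  -1.1  4.4] tq [-0.48 -1.   -0.1 ] gap 15.7 gf 30
cw t24.17 pos [ 0.5  0.3 33.2] th 2.42 f [ 5.6 -1.3  3.9] tq [-0.5  -0.93  0.01] gap 15.5 gf 30
cw t24.42 pos [ 0.4  0.3 33.2] th 2.52 f [ 5.6 -2.   4.8] tq [-0.53 -0.88 -0.04] gap 15.9 gf 30
```

Run:
```python
from m import *
def go(th):
    env.reach(at(33,-1.2,.5),rv(th)); env.wait(.12); rep('')
for th in (2.6,2.5,2.4,2.3,2.2,2.1,2.0): go(th)
```

```text
t24.78 pos [ 0.2  0.3 33.2] th 2.62 f [ 6.6 -1.2  3.6] tq [-0.65 -1.28 -0.08] gap 15.6 gf 30
 t25.15 pos [ 0.3  0.4 33.2] th 2.52 f [ 7.1 -2.6  3.9] tq [-0.64 -1.29  0.08] gap 16.1 gf 30
 t25.52 pos [ 0.4  0.4 33.2] th 2.42 f [ 7.7 -2.2  3.3] tq [-0.63 -1.37  0.11] gap 16.0 gf 30
 t25.88 pos [ 0.4  0.4 33.2] th 2.32 f [ 8.2 -1.5  2.9] tq [-0.61 -1.43  0.09] gap 16.0 gf 30
 t26.25 pos [ 0.5  0.5 33.2] th 2.22 f [ 7.1 -1.9  2.9] tq [-0.6  -1.53  0.12] gap 15.6 gf 30
 t26.62 pos [ 0.6  0.5 33.2] th 2.12 f [ 7.1 -2.1  2. ] tq [-0.55 -1.6   0.11] gap 16.2 gf 30
 t26.98 pos [ 0.7  0.6 33.2] th 2.02 f [ 8.1 -1.5  2.8] tq [-0.52 -1.62  0.11] gap 15.4 gf 30
```

No stop is felt at 2.6 this time, so the flats may have been forced past each other. I'll pull the knob off and look at the shaft directly.

Run:
```python
from m import *
jaws.move_gripper(0,60)
env.move_linear(at(95,0,.5),max_speed=120); rep('pulled')
env.reach([440,200,420],rv(1.6)); rep('away')
rows=[];t=np.linspace(0,2*np.pi,60)
def cr(im,u0,v0,k):
    c=im[v0:v0+26,u0:u0+32].astype(float); c=(c-c.min())/(c.max()-c.min())*255
    return cv2.resize(c.astype(np.uint8),None,fx=k,fy=k,interpolation=cv2.INTER_NEAREST)
for c in('top','side'):
    im=snap(c,c+'2.png')[:,:,::-1];o=proj(c,seat)[0];u0,v0=int(o[0])-15,int(o[1])-13;k=11
    A=cr(im,u0,v0,k);B=A.copy()
    for r,z,col in((21,0,(0,0,255)),(10,22,(255,0,0))):
        cv2.polylines(B,[np.int32((proj(c,seat+Rs(YAW,1).apply(np.c_[r*np.cos(t),r*np.sin(t),0*t+z]))-[u0,v0]+.5)*k)],False,col,1)
    for th in(0,.5,1,1.5,2): cv2.polylines(B,[np.int32((proj(c,seat+Rs(YAW,th).apply([[19,0,0],[24,0,0]]))-[u0,v0]+.5)*k)],False,(255,0,255),1)
    rows.append(np.hstack([A,B]))
cv2.imwrite('pics/sh2.png',np.vstack(rows))
```

```text
pulled t27.87 pos [-0.8  0.3 94.3] th 2.00 f [ 0.2 -0.1 -1.2] tq [-0.1   0.59  0.03] gap 15.1 gf 60
away t29.18 pos [-173.4  210.8  308. ] th 1.60 f [ 0.4 -0.3 -2. ] tq [-0.09  0.55  0.08] gap 15.9 gf 60
```

View pics/sh2.png

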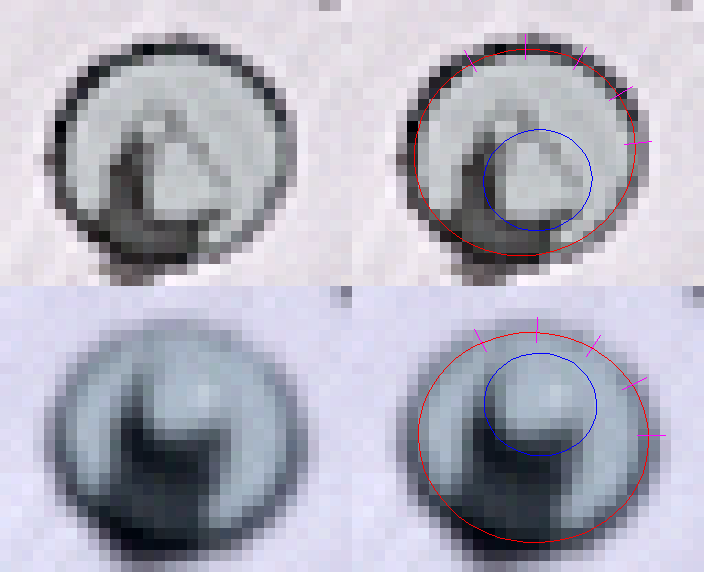

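The top view shows the flat now at about 1.4, while the knob was held at 2.0. My over-torque had jammed the knob 0.6 rad past the flat. I'll refit it flat to flat at the measured angle, then turn with limited torque.

Run:
```python
from m import *
o=proj('top',seat)[0];b=np.array([int(o[0])-15,int(o[1])-13]);L=[]
for px in((160,110),(228,195)):
    oo,d=ray('top',np.array(px)/11-.5+b);c=seat+N*20;L.append(Rs(YAW,1).inv().apply(oo+d*(np.dot(c-oo,N)/np.dot(d,N))-seat))
d=L[0]-L[1];th0=1-np.arctan2(-d[0],d[1]);print(np.round(L,1),'th0',th0)
th0=1-np.arctan2(-d[0],d[1]) if abs(th0-1.4)<.2 else 1.4
env.reach(at(80,1,.5),rv(th0)); env.move_linear(at(58,1,.5),max_speed=100); rep('near')
blocked=env.move_linear(at(43,1,.5),max_speed=30,stop_force=10); rep('entry')
if not blocked:
    print(env.move_linear(at(27,1,.5),max_speed=30,stop_force=40)); rep('push')
```

```text
[[ 9.7 10.6 20. ]
 [ 0.7 -8.8 20. ]] th0 1.4330085372672237
near t30.98 pos [ 0.7  1.3 58.1] th 1.43 f [-0.7 -1.2 -1.8] tq [-0.08  0.47 -0.01] gap 15.6 gf 60
entry t31.63 pos [ 0.5  0.6 42.8] th 1.43 f [-4.   1.4 -0.2] tq [ 0.32  1.27 -0.01] gap 15.5 gf 60
True
push t32.06 pos [ 1.   1.1 32.8] th 1.43 f [-0.8 -0.9 10.1] tq [-0.45  0.58  0.08] gap 15.3 gf 60
```

Home: the regrip was made at 33.2 with the knob seated, and it is now at 32.8. Now turn with a torque limit.

Run:
```python
from m import *
P=at(32.8,.6,.8)
for th in (1.75,2.0,2.12,2.2,2.26,2.32,2.38,2.44):
    env.reach(P,rv(th)); env.wait(.05); rep('turn')
    if env.state()['wrist_torque']@N>.33: break
```

```text
turn t32.44 pos [ 0.9  0.9 32.9] th 1.74 f [-1.6 -0.1  4.8] tq [-0.04  0.81 -0.03] gap 15.5 gf 60
turn t32.77 pos [ 0.9  0.8 32.9] th 1.99 f [-0.8  0.2  6. ] tq [-0.1   0.76 -0.01] gap 15.4 gf 60
turn t33.08 pos [ 0.8  0.7 32.9] th 2.12 f [-0.7  0.1  5.4] tq [-0.13  0.64  0.04] gap 15.9 gf 60
turn t33.38 pos [ 0.8  0.8 32.9] th 2.20 f [-0.5 -0.1  4.7] tq [-0.2   0.61 -0.  ] gap 15.6 gf 60
turn t33.67 pos [ 0.8  0.7 32.9] th 2.26 f [-1.  -0.4  5.8] tq [-0.21  0.59  0.07] gap 15.1 gf 60
turn t33.98 pos [ 0.8  0.6 32.8] th 2.32 f [-1.1 -0.4  5.3] tq [-0.31  0.49  0.18] gap 15.5 gf 60
turn t34.27 pos [ 0.9  0.5 32.9] th 2.38 f [-0.2 -0.7  6. ] tq [-0.43  0.45  0.2 ] gap 15.5 gf 60
turn t34.58 pos [ 0.8  0.4 32.8] th 2.44 f [-0.7 -1.5  7.1] tq [-0.58  0.45  0.36] gap 15.7 gf 60
```

Run:
```python
from m import *
jaws.move_gripper(45); rep('open')
env.move_linear(at(115,.6,.8),max_speed=160)
env.reach([440,200,420],rv(1.6)); rep('away')
cs=[]
for c in('top','side'):
    im=snap(c)[:,:,::-1]; q=proj(c,seat)[0].astype(int)
    cs.append(cv2.resize(im[q[1]-40:q[1]+40,q[0]-33:q[0]+33],None,fx=6,fy=6,interpolation=cv2.INTER_CUBIC))
    print(c,[((proj(c,seat+Rs(YAW,th).apply([36,0,52]))[0]-q+[33,40])*6).round() for th in(2.,2.2,2.4)])
cv2.imwrite('pics/end2.png',np.hstack(cs))
```

```text
open t35.26 pos [ 0.6  0.8 32.8] th 2.44 f [-0.7 -0.4  0.7] tq [-0.14  0.41  0.01] gap 45.4 gf 0
away t37.19 pos [-173.6  210.9  308.2] th 1.60 f [-0.1 -0.  -0.6] tq [-0.08  0.39  0.03] gap 44.8 gf 0
top [array([329., 270.]), array([327., 290.]), array([322., 310.])]
side [array([330., 196.]), array([329., 217.]), array([323., 237.])]
```

View pics/end2.png

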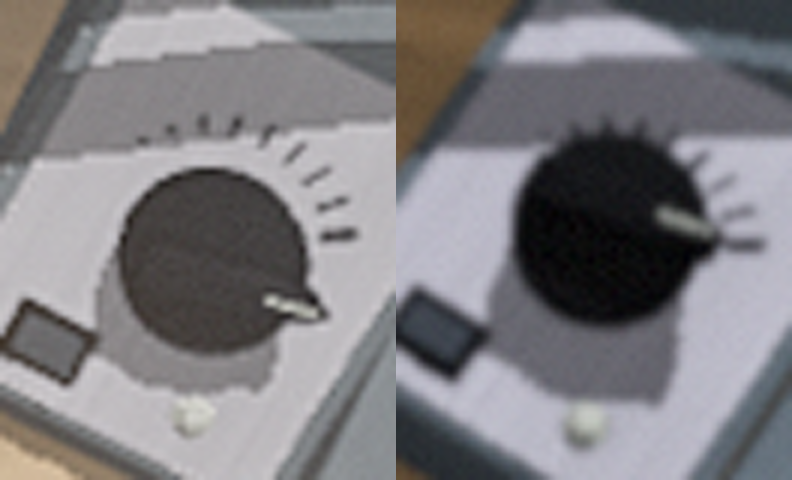

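The knob sits flat on the collar and the pointer (top 326,315; side 322,243) is just past the long mark. That is about the stop plus the knob's play, and the gripper is clear.

```bash
python3 -c "
from bench import job; print(job.close_job())"
```

```text
the job is handed in; nothing more can be done
None
```

I handed the job in at about 37 s, with the knob pushed home on its shaft, turned clockwise to the long stop and released. My first turn over-torqued it about 0.6 rad past the flat, so I pulled it off, refitted it and turned it again with less torque. It ended with the pointer at about 2.3–2.4 rad, where the stop plus play should give up to 2.2, so the flats may still be slightly past the normal play. I didn't touch the flask or the tape roll.

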